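Pack the loose foot of the shooting tank

ROBOT

A 6-joint arm with a two-finger parallel gripper is mounted at the origin on the work surface. World frame = base frame: x ahead of the robot, y to its left, z up, the work surface at z = 0. Lengths are in m, angles in degrees, forces in N, time in s.
With the tool pointing down it reaches from about 0.35 to 0.875 m from the base axis. Payload 4.2 kg.
Tool frame: the origin (TCP) lies midway between the tips of the shut fingers; the grasp point (between the pads) lies r.pinch_z behind it (r.pinch_z is the distance from the TCP to the grasp point, in m); z points along the fingers, y is the direction in which the jaws open and shut (so a half turn about z gives the same grasp; the last joint's range is limited). The gripper opens to 87 mm and grips with 3 to 60 N. Pads are 19 mm wide; open, the fingers measure 117 mm over their backs; the gripper's body (75 mm by 190 mm) begins 51 mm behind the grasp point.
Start: joints at [14.817, 22.042, 0.453, 0, -68.411, -14.817], TCP at [0.625, 0, 0.223] pointing down, gripper open.
Joint ranges: [-179.83, 179.83], [-69.29, 118.12], [-61.27, 80.66], [-181.25, 117.63], [-171.15, -9.14], [-177.46, 177.46]. Speed limits (degrees/s): [159.86, 159.86, 180, 180, 180, 180].

INTERFACE

Orientations are given as a 3x3 rotation matrix whose columns are the frame's x, y, z axes.
In Python, from station import r gives the robot as it stands. The module is installed in compiled form; this text tells all that it offers.
- The arm moves only by the tool play_rows, never from a script. Its argument "deltas" is a list of rows, each a list of 7 numbers: the shift along the tool's x, y, z in units of 25 mm (1.0 is 25 mm), then the turn, a rotation vector about the tool's x, y, z in units of 5 degrees (1.0 is 5 degrees), then the finger opening in mm, from 0 to 87. In form: [[tx, ty, tz, wx, wy, wz, fingers], ...]. A call has 1 to 12 rows; each row is the pose to reach, as a shift and turn from the pose commanded when the call began, along the tool's axes at that moment; what a row does not reach only later rows make up. A row lasts 1/10 s, in which the tool goes at most 50 mm and 8.59 degrees, less where a joint would pass 70% of its speed; a pose out of reach is approached as far as the arm can. A call with a gripper value outside its range is refused whole. The fingers move at their own pace and stop on an object; the grip force is fixed at half the most. Time passes only in rows, so rows that repeat a pose let the fingers close. It gives the time, the measured TCP pose, the force and the opening at its end, in the units of the state.
- r.sense(): the state, without advancing time (a new reading comes with each control period).
- r.capture(name): name is "scene" or "side" or "wrist"; returns a dict with "pixels" (384x512x3 uint8, red, green, blue), "camera_matrix" (3x3 intrinsics, pixels), "R" (3x3) and "t" (3): a world point X has camera coordinates R X + t; the wrist camera has in their place "T_tool_cam" (4x4, takes a point from camera to tool coordinates, whose origin is the TCP and whose axes are the flange's). Camera axes: x right, y down, z forward; pixel columns grow to the right and rows downward; lengths in m; the calibration is good to about 2 mm. A picture is of the moment at which its call begins: read the wrist's pose just before it. There is no depth.
- r.finish_job(): hands the job in, once; it reports no verdict.
Trained networks look in the newest picture that a camera, given by its name, has taken for a name from the list of things; names that differ only in an ending like _2 or _b are one class to them, and where a whole thing is asked for, a point or a joint stands for the part that bears it (a point fixed in the world has none). Each returns a list of dicts, best first, with "score" (0 to 1); they miss things now and then, are a little off and sometimes report something else, mostly with a low value. They report only what shows in the picture. A call takes as long as a camera call. They do not tell look-alikes from the thing itself.
- r.spot_in(camera, target): "centre" ([x, y, z] in m, in world coordinates, good to about 4 mm: the middle of the surface that is visible of it).
- r.cut_out(camera, target): "region" (384x512 bool, what is visible of it).
The state is a dict: "time_s": time; "joints": joint angles; "joint_velocities": joint speeds; "effort": joint torques, N m; "tcp_pos": TCP position; "ee_rot": TCP orientation; "wrist_force": force on the tool from outside, world axes, zero at the start; "moment": the same for the moment, N m; "gripper_width": opening from 0.0 (shut) to 1.0 (fully open).
Only numpy, scipy, OpenCV 4.12 (cv2) and the standard library are available. Lean on these libraries where they do the work, as an engineer would, in place of code of your own. Each camera call takes 0.05 s, during which the arm holds its last target.

TASK

The acrylic tank on the product set is carried by its end blocks, and just one of its three front feet hangs far enough above the timber sill to need the packing shim. Pick up the shim and try it nose first, lying flat on the sill, under the feet with a light push: where it jams do not force it, but draw it back and try another foot. Where it goes in, slide it gently home, square and centred under that foot until its cross stop is up against the tank's front rail, then let go, leaving the other things on the table where they are.

Things in the scene. Friction and masses are not known exactly. Their poses are not given: they have to be found in the camera images.
- tank: Clear acrylic tank, 340 mm wide (y) and 240 mm deep (x), walls ending 131 mm above the table, fixed on timber: it does not move. Origin: on the table, straight below the middle of the outer face of its front rail, the side towards the robot. x points in under the tank (the way the shim slides in), y along the rail, z up.
- rail_front (a point): Middle of the lower front edge of the tank's aluminium front rail: 340 mm long, 12 mm thick, from 54 to 74 mm above the table, so 9 mm clear of the sill. Axes as the tank's.
- sill_edge (a point): Middle of the upper front edge of the timber sill under the rail: flat top 45 mm above the table, 300 mm long. Its bare ledge reaches 45 mm out in front of the rail. Axes as the tank's.
- foot_left (a point): On the sill's top, below the rail's front face, at the centre line of the foot at tank y = +110 mm. The foot, black, 44 mm wide, hangs under the tank from 12 to 46 mm behind the rail's front face; a dark steel strap over the rail, as wide, marks it. Axes as the tank's.
- foot_mid (a point): The same for the foot at tank y = 0. Of the three feet one, which differs from run to run, is 8.5 mm clear of the sill and takes the shim.
- foot_right (a point): The same for the foot at tank y = -110 mm. The two tight feet are 3.5 mm clear of the sill: the shim's bevel wedges there with its nose about 20 to 32 mm past the rail's front face.
- shim: Packing shim, loose on the table, about 100 g: flat aluminium blade 120 mm long, 32 wide, 6 thick, flat underneath, the nose bevelled on top over its last 30 mm down to 2 mm. Origin: underside of the blade, below the middle of the upright grip block near its rear end. x points along the blade to the nose, 105 mm ahead; z up.
- shim_grip (a point): Centre of the shim's upright pale wood grip block, 33.5 mm above the blade's underside. The block is 30 mm long (x), 20 mm wide (y: pinch it across this width) and 55 mm tall. Axes as the shim's.
- shim_stop (a point): Middle of the front face of the shim's cross stop, at the blade's underside, 50 mm behind the nose. The bar is 32 mm wide, 8 mm long, 10 mm high on top of the blade; when it meets the rail the nose is 50 mm past the rail's front face.
- shim_nose (a point): Middle of the shim's nose edge, at its underside; axes as the shim's.
- tape_roll: Bystander: roll of grey cloth tape lying flat, 110 mm across, 48 mm high. Origin: centre of its underside.
- bottle: Bystander: standing amber bottle, 64 mm across, 170 mm high. Origin: centre of its underside.
- level: Bystander: small grey spirit level standing on its edge, 160 mm long (x), 22 mm wide, 42 mm high. Origin: centre of its underside.
There are look-alikes about, which are no part of the job. What is shaped like the shim but blue or green is not meant.

How it is judged (in metres and radians):
On the way, in this order (a step that is already met when the one before it is completed fails the run):
1. the shim is picked up off the table (height (world z) of shim above 0.035 m and contact force between the fingers and shim above 1 N), for 0.2 s.
2. the held shim lies on the sill with its nose slid in under a foot deeper than it could go if it jammed (((x of shim_nose in the frame of foot_left above 0.032 m and y of shim_nose in the frame of foot_left between -0.015 and 0.015 m and z of shim_nose in the frame of foot_left between -0.004 and 0.006 m) or (x of shim_nose in the frame of foot_mid above 0.032 m and y of shim_nose in the frame of foot_mid between -0.015 and 0.015 m and z of shim_nose in the frame of foot_mid between -0.004 and 0.006 m) or (x of shim_nose in the frame of foot_right above 0.032 m and y of shim_nose in the frame of foot_right between -0.015 and 0.015 m and z of shim_nose in the frame of foot_right between -0.004 and 0.006 m)) and contact force between the fingers and shim above 0.5 N), for 0.1 s.
At the end, for the whole second after the job is handed in: The shim is released and at rest, lying flat on the sill (within 0.08 rad) under the foot that takes it: nose 44 to 58 mm past the rail's front face (stop against the rail = 50 mm), within 12 mm of that foot's centre line and square to the rail within 0.12 rad (((x of shim_nose in the frame of foot_left between 0.044 and 0.058 m and y of shim_nose in the frame of foot_left between -0.012 and 0.012 m and z of shim_nose in the frame of foot_left between -0.003 and 0.005 m) or (x of shim_nose in the frame of foot_mid between 0.044 and 0.058 m and y of shim_nose in the frame of foot_mid between -0.012 and 0.012 m and z of shim_nose in the frame of foot_mid between -0.003 and 0.005 m) or (x of shim_nose in the frame of foot_right between 0.044 and 0.058 m and y of shim_nose in the frame of foot_right between -0.012 and 0.012 m and z of shim_nose in the frame of foot_right between -0.003 and 0.005 m)) and angle between the x axis of shim and the x axis of tank, either way round below 0.12 rad and angle between shim's own z axis and vertical below 0.08 rad and linear speed of shim below 0.01 m/s); the robot touches nothing.
It fails at once if the shim is forced: it presses on the sill, rail or tank with more than 35 N (contact force between shim and tank above 35 N).
It fails at once if the tape roll is disturbed (moved over 30 mm) (distance of tape_roll from where it was at the start of the episode above 0.03 m).
It fails at once if the bottle is disturbed (moved over 30 mm) (distance of bottle from where it was at the start of the episode above 0.03 m).
It fails at once if the level is disturbed (moved over 30 mm) (distance of level from where it was at the start of the episode above 0.03 m).
It also fails if it takes over 72 s, if anything falls off the work surface, if the arm or the gripper's body presses on something with over 40 N, if the wrist force passes 120 N, or if a joint passes its speed limit or range.

## Working session

There is one attempt and no reset: what is moved stays moved. The work goes in short steps, Python scripts to look and compute and a tool call to move; the robot and the scene stay as the last step left them, time stands still between calls to the robot, and variables do not carry over. Pictures are saved under pics/ and viewed, and the job is handed in when it is done.

Besides the shell and the picture viewer there is one more tool, called after "Request:" as name(argument=value, ...), one argument or row to a line, values as JSON. play_rows: Moves the arm, as the interface text tells. Its arguments: {"type":"object","properties":{"deltas":{"type":"array","items":{"type":"array","items":{"type":"number"}}}},"required":["deltas"]}

```bash
mkdir -p pics; cat > h.py <<'E'
import numpy as np, cv2
from station import r
def snap(c,n):
    d=r.capture(c); cv2.imwrite(f'pics/{n}.png',d['pixels'][:,:,::-1]); return d
E
python3 - <<'E'
from h import *
s=r.sense(); print(s, r.pinch_z)
for c in ['scene','side','wrist']:
    d=snap(c,c+'0')
    print(c,d['camera_matrix'].round(1).tolist(),{k:np.round(d[k],3).tolist() for k in d if k in('R','t','T_tool_cam')})
    for t in ['tank','rail_front','sill_edge','foot_left','foot_mid','foot_right','shim','shim_grip','shim_nose','tape_roll','bottle','level']:
        try: print(t,[(round(x['score'],2),np.round(x['centre'],3).tolist()) for x in r.spot_in(c,t)])
        except Exception as e: print(t,e)
print(r.sense()['time_s'])
E
```

```text
{'time_s': 0.0, 'joints': array([ 1.48184755e+01,  2.20916190e+01,  3.78278891e-01, -3.13544449e-02,
       -6.84122844e+01, -1.48175254e+01]), 'joint_velocities': array([ 0.00230596,  0.0503481 , -0.00591234,  0.02636443, -0.01124276,
        0.01088404]), 'effort': array([ 5.69075401e-04, -3.90661991e+01,  1.87403029e+01,  4.22001421e+00,
        1.09914420e-02, -1.81494070e-04]), 'tcp_pos': array([6.24374388e-01, 4.59309787e-05, 2.21434213e-01]), 'ee_rot': array([[-1.85239705e-04, -9.99997452e-01, -2.24972954e-03],
       [-9.99999980e-01,  1.85395004e-04, -6.88216988e-05],
       [ 6.92386121e-05,  2.24971674e-03, -9.99997467e-01]]), 'wrist_force': array([ 0.33858861, -0.96312256, -0.31498253]), 'moment': array([0.0314948 , 0.01149634, 0.0072489 ]), 'gripper_width': 1.00055117822158} 0.0187
scene [[493.3, 0.0, 256.4], [0.0, 493.3, 184.6], [0.0, 0.0, 1.0]] {'R': [[0.29, 0.957, 0.006], [0.78, -0.233, -0.58], [-0.554, 0.173, -0.814]], 't': [-0.112, -0.351, 1.746]}
tank [(0.87, [0.746, 0.016, 0.072]), (0.71, [0.466, -0.291, 0.007])]
rail_front [(0.9, [0.748, 0.016, 0.071])]
sill_edge
[... 1737 characters left out ...]
 -0.37, 0.092]), (0.59, [0.712, -0.033, 0.075])]
level [(0.93, [0.705, 0.387, 0.026]), (0.45, [0.711, -0.033, 0.073])]
wrist [[318.9, 0.0, 254.9], [0.0, 318.9, 191.7], [0.0, 0.0, 1.0]] {'T_tool_cam': [[-0.001, -0.964, -0.267, 0.074], [1.0, -0.001, -0.001, 0.001], [0.0, -0.267, 0.964, -0.163], [0.0, 0.0, 0.0, 1.0]]}
tank []
rail_front [(0.82, [0.714, -0.044, 0.073])]
sill_edge [(0.96, [0.709, -0.046, 0.072])]
foot_left [(0.85, [0.715, -0.044, 0.073])]
foot_mid [(0.57, [0.708, -0.045, 0.074])]
foot_right [(0.97, [0.711, -0.046, 0.072])]
shim [(0.85, [0.374, -0.139, 0.004])]
shim_grip [(0.68, [0.377, -0.14, 0.008])]
shim_nose [(0.71, [0.373, -0.139, 0.007])]
tape_roll []
bottle []
level []
1.95
```

View pics/scene0.png

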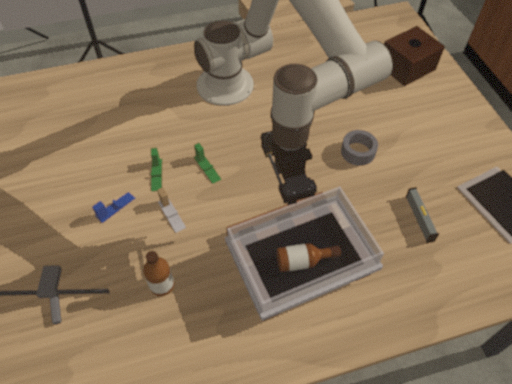

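View pics/side0.png

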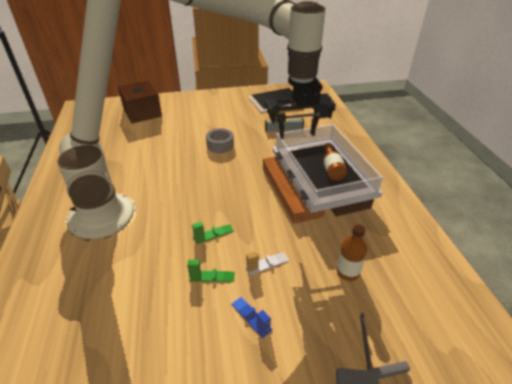

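View pics/wrist0.png

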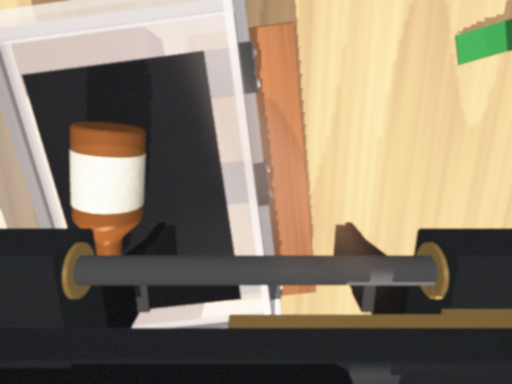

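The real shim (silver blade, wood grip) shows in the scene view with its grip at (165,198) and nose at (180,229). In the side view the grip is at (253,262) and the nose at (287,260). The green and blue pieces are look-alikes. The tank is yawed slightly, with its orange sill facing the robot. I'll zoom in next.

```bash
python3 - <<'E'
from h import *
a=cv2.imread('pics/scene0.png');b=cv2.imread('pics/side0.png')
def z(i,x,y,w,h,f,n): cv2.imwrite(f'pics/{n}.png',cv2.resize(i[y:y+h,x:x+w],None,fx=f,fy=f,interpolation=cv2.INTER_CUBIC))
z(a,215,180,180,140,4,'z1'); z(b,255,110,140,115,5,'z2')
s1=cv2.resize(a[180:240,140:200],None,fx=6,fy=6,interpolation=cv2.INTER_CUBIC)
s2=cv2.resize(b[240:285,235:300],None,fx=6,fy=6,interpolation=cv2.INTER_CUBIC)
c=np.zeros((360,760,3),np.uint8);c[:360,:360]=s1;c[:270,365:755]=s2;cv2.imwrite('pics/z3.png',c)
E
```

```text
(no output)
```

View pics/z1.png

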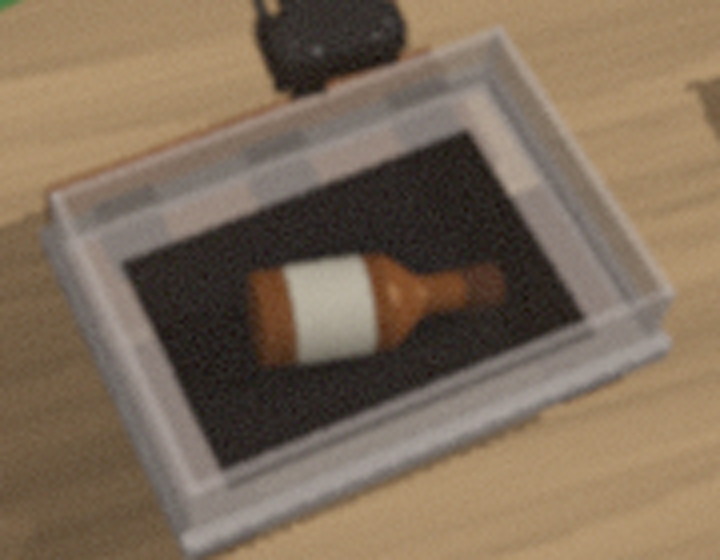

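View pics/z2.png

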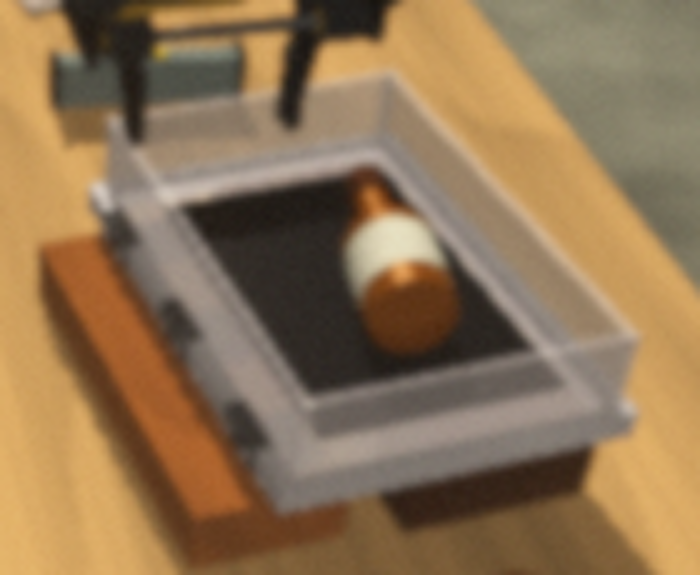

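View pics/z3.png

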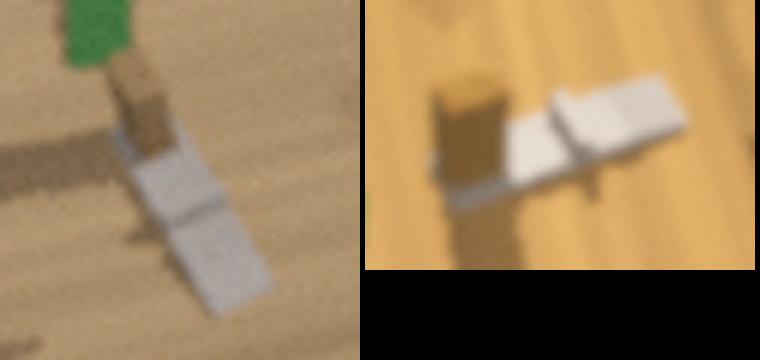

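```bash
cat >> h.py <<'E'
import pickle
from scipy.optimize import least_squares
def proj(cam,P):
    K,R,t=cam; c=np.asarray(P)@R.T+t; u=c@K.T; return u[:,:2]/u[:,2:]
def wristcam(d,s):
    T=d['T_tool_cam']; R=s['ee_rot']; Rc=R@T[:3,:3]; tc=R@T[:3,3]+s['tcp_pos']
    return d['camera_matrix'],Rc.T,-Rc.T@tc
def place(p,P):
    c,s=np.cos(p[2]),np.sin(p[2]); P=np.asarray(P,float); return np.c_[P[:,0]*c-P[:,1]*s+p[0],P[:,0]*s+P[:,1]*c+p[1],P[:,2]]
def fit(obs,p0): # obs list (cam,P,uv)
    f=lambda p:np.concatenate([(proj(c,place(p,[P]))[0]-uv) for c,P,uv in obs])
    o=least_squares(f,p0,loss='soft_l1'); return o.x,o.fun.reshape(-1,2)
E
python3 - <<'E'
from h import *
cams={}
for c in('scene','side'):
    d=r.capture(c); cams[c]=(d['camera_matrix'],d['R'],d['t'])
s=r.sense(); d=r.capture('wrist'); cams['wrist']=wristcam(d,s)
pickle.dump(cams,open('cams.pkl','wb'))
S,D,W=cams['scene'],cams['side'],cams['wrist']
p,e=fit([(S,[.105,-.016,.002],(175.5,232.5)),(S,[.105,.016,.002],(185.3,227.3)),(S,[0,0,.061],(161.8,190.3)),
 (D,[.105,.016,.002],(284.2,253)),(D,[.105,-.016,.002],(288.8,260.8)),(D,[0,0,.061],(252.8,253.3))],[.46,-.29,0])
print('shim',p.round(4),np.degrees(p[2]));print(e.round(1))
def u(x,y): return (x/5+255,y/5+110)
p,e=fit([(D,[-.045,-.15,.045],u(190,522)),(D,[-.045,.15,.045],u(42,250)),(D,[0,.11,.066],u(118,230)),(D,[0,0,.066],u(180,320)),(D,[0,-.11,.066],u(247,425)),
 (W,[-.045,-.15,.045],(295,22)),(W,[-.045,.15,.045],(315,293)) ],[.7,0,0])
print('tank',p.round(4),np.degrees(p[2]));print(e.round(1))
print('wall scene',proj(S,place(p,[[0,-.17,.131],[0,.17,.131],[0,-.17,.074],[0,.17,.074],[.24,-.17,.131],[.24,.17,.131]])).round(1))
E
```

```text
shim [ 0.434  -0.2949  0.2185] 12.521146554749949
[[-0.7  0.3]
 [-0.2  0.7]
 [ 0.5  1.6]
 [-0.6 -0.8]
 [-0.1 -0.5]
 [-1.1  0.6]]
tank [0.6137 0.0041 0.1127] 6.4562211262335225
[[-0.2 -1. ]
 [-1.3 -2.1]
 [-0.7  1.2]
 [-1.7  1.7]
 [-2.2  1.8]
 [-0.6 -0.2]
 [-0.7  0.1]]
wall scene [[223.  225.8]
 [340.  183.4]
 [224.  236.8]
 [337.  195.2]
 [260.6 308.8]
 [387.4 256.5]]
```

Both fits hold to about 2 px. I'll move above the shim, with the tool's x axis along the blade.

Request:
play_rows(
  deltas=[
    [11.8, 7.6, 1.6, 0, 0, -20.5, 87],
    [11.8, 7.6, 1.6, 0, 0, -20.5, 87],
    [11.8, 7.6, 1.6, 0, 0, -20.5, 87],
    [11.8, 7.6, 1.6, 0, 0, -20.5, 87],
    [11.8, 7.6, 1.6, 0, 0, -20.5, 87],
    [11.8, 7.6, 1.6, 0, 0, -20.5, 87],
    [11.8, 7.6, 1.6, 0, 0, -20.5, 87],
    [11.8, 7.6, 1.6, 0, 0, -20.5, 87],
    [11.8, 7.6, 1.6, 0, 0, -20.5, 87],
    [11.8, 7.6, 1.6, 0, 0, -20.5, 87],
    [11.8, 7.6, 1.6, 0, 0, -20.5, 87],
    [11.8, 7.6, 1.6, 0, 0, -20.5, 87],
  ],
)

```text
time_s: 3.3
tcp_pos: [0.4349, -0.2952, 0.1827]
ee_rot: [[0.981, 0.193, 0.0], [0.193, -0.981, -0.0], [0.0, 0.0, -1.0]]
wrist_force: [0.1, -0.1, 0.4]
gripper_width: 1.0
```

Request:
play_rows(
  deltas=[
    [0, 0, 0, 0, 0, 0, 87],
    [0, 0, 0, 0, 0, 0, 87],
    [0, 0, 0, 0, 0, 0, 87],
  ],
)

```text
time_s: 3.6
tcp_pos: [0.435, -0.295, 0.1826]
ee_rot: [[0.983, 0.185, 0.0], [0.185, -0.983, -0.0], [0.0, 0.0, -1.0]]
wrist_force: [-0.7, -1.3, 0.1]
gripper_width: 0.997
```

```bash
python3 - <<'E'
from h import *
s=r.sense(); d=snap('wrist','w1'); print(s['tcp_pos'].round(4),s['ee_rot'].round(3),s['joints'].round(1),s['time_s'])
W=wristcam(d,s); p=[.434,-.2949,.2185]
pickle.dump(W,open('w1.pkl','wb'))
print(proj(W,place(p,[[.105,-.016,.002],[.105,.016,.002],[.055,-.016,.016],[.055,.016,.016],[0,0,.061]])).round(1))
cams=pickle.load(open('cams.pkl','rb'))
t=[.6137,.0041,.1127]
print('tank',proj(W,place(t,[[-.045,-.15,.045],[-.045,.15,.045]])).round(0))
E
```

```text
[ 0.435  -0.295   0.1826] [[ 0.983  0.185  0.   ]
 [ 0.185 -0.983 -0.   ]
 [ 0.     0.    -1.   ]] [-16.4  14.4 -16.9   0.  -58.7 117.1] 3.6
[[266.   70. ]
 [234.4  71.1]
 [267.7 121.2]
 [236.1 122.3]
 [253.6 185.5]]
tank [[ 114.  -27.]
 [-261.  -58.]]
```

View pics/w1.png

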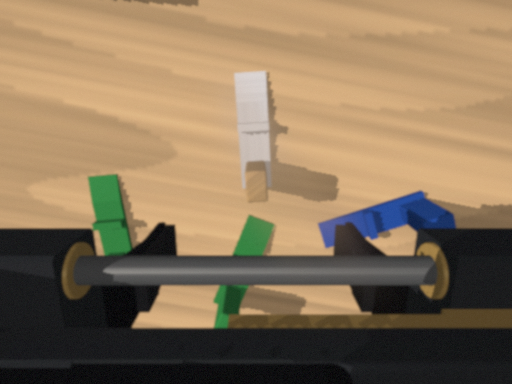

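The shim lies at about (252,72) to (257,190), close to the prediction. Next I'll refine its pose with this view.

```bash
python3 - <<'E'
from h import *
i=cv2.imread('pics/w1.png'); cv2.imwrite('pics/w1z.png',cv2.resize(i[55:215,190:320],None,fx=4,fy=4,interpolation=cv2.INTER_CUBIC)[:600])
E
```

```text
(no output)
```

View pics/w1z.png

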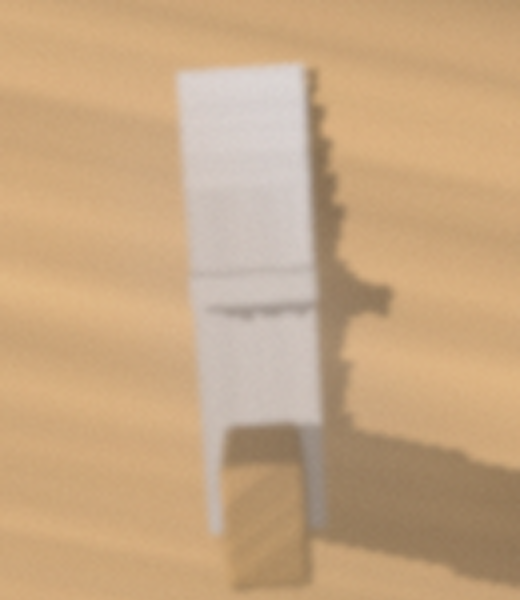

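```bash
python3 - <<'E'
from h import *
W=pickle.load(open('w1.pkl','rb'))
q=lambda x,y:(x/4+190,y/4+55)
p,e=fit([(W,[.105,.016,.002],q(178,73)),(W,[.105,-.016,.002],q(303,66)),(W,[-.015,.016,.006],q(212,533)),(W,[-.015,-.016,.006],q(320,530)),
(W,[.015,.01,.061],q(222,465)),(W,[.015,-.01,.061],q(302,462)),(W,[-.015,.01,.061],q(235,590)),(W,[-.015,-.01,.061],q(308,585)),
(W,[.055,.016,.016],q(191,272)),(W,[.055,-.016,.016],q(315,266))],[.434,-.295,.2])
print(p.round(4),np.degrees(p[2]));print(e.round(1))
s=r.sense(); d=p[:2]-s['tcp_pos'][:2]; print((s['ee_rot'].T@np.r_[d,0])/.025, np.degrees(np.arctan2(s['ee_rot'][1,0],s['ee_rot'][0,0])))
E
```

```text
[ 0.4333 -0.2977  0.2428] 13.914203093635463
[[-0.  -0.4]
 [ 0.3 -0.6]
 [-0.6 -0.1]
 [ 1.4 -1. ]
 [-1.   0.1]
 [ 0.9 -0.4]
 [-2.2  0.3]
 [ 1.   0.4]
 [-0.4  1. ]
 [ 0.1  0.6]]
[-8.79527209e-02  9.30909665e-02 -1.99922088e-06] 10.687685187282867
```

Request:
play_rows(
  deltas=[
    [-0.09, 0.09, 1, 0, 0, -0.65, 87],
    [-0.09, 0.09, 2.5, 0, 0, -0.65, 87],
    [-0.09, 0.09, 4, 0, 0, -0.65, 87],
    [-0.09, 0.09, 5, 0, 0, -0.65, 87],
    [-0.09, 0.09, 6, 0, 0, -0.65, 87],
    [-0.09, 0.09, 6.4, 0, 0, -0.65, 87],
    [-0.09, 0.09, 6.58, 0, 0, -0.65, 87],
    [-0.09, 0.09, 6.58, 0, 0, -0.65, 87],
    [-0.09, 0.09, 6.58, 0, 0, -0.65, 50],
  ],
)

```text
time_s: 4.55
tcp_pos: [0.4341, -0.2979, 0.0192]
ee_rot: [[0.97, 0.243, 0.002], [0.243, -0.97, -0.001], [0.002, 0.001, -1.0]]
wrist_force: [0.4, -0.3, -0.3]
gripper_width: 0.965
```

Request:
play_rows(
  deltas=[
    [0, 0, 0, 0, 0, 0, 30],
    [0, 0, 0, 0, 0, 0, 22],
    [0, 0, 0, 0, 0, 0, 15],
    [0, 0, 0, 0, 0, 0, 10],
    [0, 0, 0, 0, 0, 0, 10],
    [0, 0, 0, 0, 0, 0, 10],
    [0, 0, 0, 0, 0, 0, 10],
    [0, 0, 0, 0, 0, 0, 10],
  ],
)

```text
time_s: 5.35
tcp_pos: [0.4331, -0.2976, 0.018]
ee_rot: [[0.97, 0.242, -0.0], [0.242, -0.97, 0.0], [-0.0, -0.0, -1.0]]
wrist_force: [-0.3, 0.3, -0.9]
gripper_width: 0.261
```

Request:
play_rows(
  deltas=[
    [0, 0, 0, 0, 0, 0, 10],
    [0, 0, 0, 0, 0, 0, 10],
    [0, 0, 0, 0, 0, 0, 10],
    [0, 0, 0, 0, 0, 0, 10],
  ],
)

```text
time_s: 5.75
tcp_pos: [0.4331, -0.2976, 0.018]
ee_rot: [[0.97, 0.242, -0.0], [0.242, -0.97, 0.0], [-0.0, -0.0, -1.0]]
wrist_force: [-0.6, -0.0, -0.3]
gripper_width: 0.23
```

Request:
play_rows(
  deltas=[
    [0, 0, -0.5, 0, 0, 0, 10],
    [0, 0, -1.2, 0, 0, 0, 10],
    [0, 0, -2, 0, 0, 0, 10],
    [0, 0, -3, 0, 0, 0, 10],
    [0, 0, -4, 0, 0, 0, 10],
    [0, 0, -4, 0, 0, 0, 10],
  ],
)

```text
time_s: 6.35
tcp_pos: [0.4356, -0.2987, 0.1225]
ee_rot: [[0.97, 0.243, 0.008], [0.243, -0.97, -0.004], [0.007, 0.005, -1.0]]
wrist_force: [0.6, -0.5, -1.0]
gripper_width: 0.23
```

Request:
play_rows(
  deltas=[
    [0.4, -1, 0, 0, 0, 0.2, 10],
    [1.0, -2.4, 0, 0, 0, 0.4, 10],
    [1.8, -4, 0, 0, 0, 0.7, 10],
    [2.6, -5.6, 0, 0, 0, 1, 10],
    [3.3, -7.2, 0, 0, 0, 1.2, 10],
    [4, -8.8, 0, 0, 0, 1.4, 10],
    [4.5, -10, 0, 0, 0, 1.5, 10],
    [4.77, -10.64, 0, 0, 0, 1.5, 10],
    [4.77, -10.64, 0, 0, 0, 1.5, 10],
    [4.77, -10.64, 0, 0, 0, 1.5, 10],
    [4.77, -10.64, 0, 0, 0, 1.5, 10],
  ],
)

```text
time_s: 7.45
tcp_pos: [0.4838, -0.0114, 0.1178]
ee_rot: [[0.994, 0.113, -0.001], [0.113, -0.994, -0.0], [-0.001, 0.0, -1.0]]
wrist_force: [0.4, 0.3, -0.2]
gripper_width: 0.224
```

```bash
python3 - <<'E'
from h import *
s=r.sense(); d=snap('wrist','w2'); print(s['tcp_pos'].round(4),s['wrist_force'],s['gripper_width'],s['time_s'])
W=wristcam(d,s);pickle.dump(W,open('w2.pkl','wb'))
snap('side','s2')
t=[.6137,.0041,.1127]
print('tank',proj(W,place(t,[[0,.11,.074],[0,0,.074],[0,-.11,.074],[-.045,-.15,.045],[-.045,.15,.045]])).round(0))
i=cv2.imread('pics/w2.png');cv2.imwrite('pics/w2z.png',cv2.resize(i,None,fx=1.5,fy=1.5,interpolation=cv2.INTER_CUBIC))
E
```

```text
[ 0.4838 -0.0114  0.1178] [ 0.3629259   0.29734767 -0.16285837] 0.22407439308111038 7.45
tank [[ 60.  -3.]
 [252.  -3.]
 [443.  -3.]
 [466.  83.]
 [ 38.  83.]]
```

View pics/w2z.png

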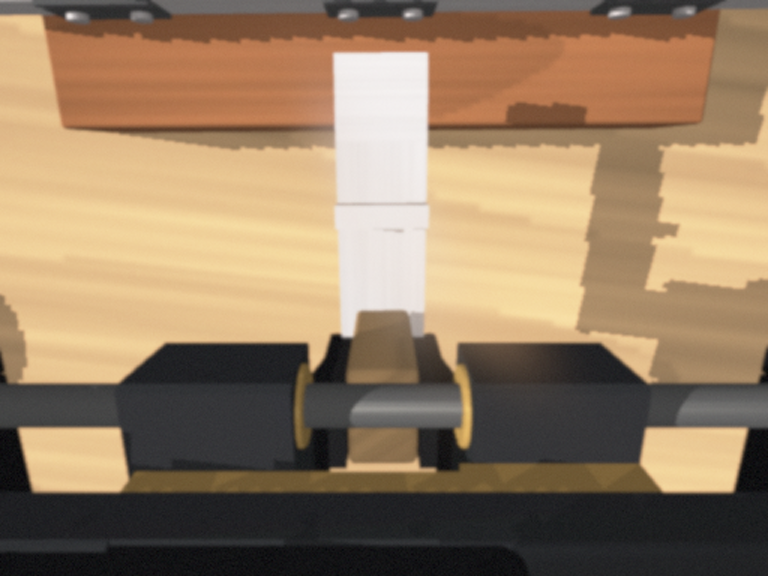

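View pics/s2.png

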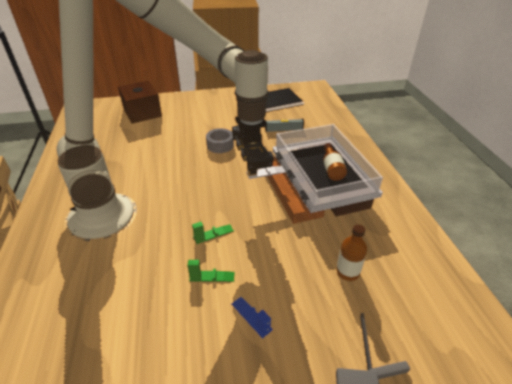

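```bash
python3 - <<'E'
from h import *
W=pickle.load(open('w2.pkl','rb'))
q=lambda x,y:(x/1.5,y/1.5)
p,e=fit([(W,[-.045,.15,.045],q(62,127)),(W,[-.045,-.15,.045],q(702,122)),(W,[0,.11,.054],q(117,18)),(W,[0,0,.054],q(381,14)),(W,[0,-.11,.054],q(648,12))],[.61,0,.1])
print('tank',p.round(4),np.degrees(p[2]));print(e.round(1))
pts=np.array([[.105,.016,.002],[.105,-.016,.002],[.055,.016,.016],[.055,-.016,.016],[-.015,.016,.006],[-.015,-.016,.006]])
uv=np.array([q(334,53),q(428,52),q(335,204),q(429,204)])
def f(v):
    c,s=np.cos(v[4]),np.sin(v[4]); P=pts[:4].copy(); P=np.c_[c*P[:,0]+s*P[:,2],P[:,1],-s*P[:,0]+c*P[:,2]]
    return np.r_[(proj(W,place([v[0],v[1],v[3]],P)+[0,0,v[2]])-uv).ravel(), (v[2]-.1)/.002, v[4]/.02]
o=least_squares(f,[.484,-.011,.1,.113,0]); print('shim',o.x.round(4),np.degrees(o.x[3:]),o.fun.round(1))
E
```

```text
tank [0.6127 0.0028 0.121 ] 6.931674308832624
[[-0.3  1.7]
 [ 0.6  1.1]
 [ 3.3 -1.2]
 [-0.2 -0.2]
 [-5.2 -0.6]]
shim [ 0.4846 -0.0125  0.0999  0.1185  0.0025] [6.78895015 0.1449411 ] [ 0.2 -0.2 -0.1  0.   0.1  0.3 -0.1 -0.1 -0.   0.1]
```

Request:
play_rows(
  deltas=[
    [0, 0, 0.5, 0, 0, 0, 10],
    [0, 0, 1.2, 0, 0, 0, 10],
    [0, 0, 1.7, 0, 0, 0, 10],
    [0, 0, 1.95, 0, 0, 0, 10],
    [0, 0, 2.05, 0, 0, 0, 10],
    [0, 0, 2.05, 0, 0, 0, 10],
    [0, 0, 2.05, 0, 0, 0, 10],
  ],
)

```text
time_s: 8.25
tcp_pos: [0.4849, -0.0107, 0.0674]
ee_rot: [[0.994, 0.114, 0.001], [0.114, -0.994, 0.0], [0.001, -0.0, -1.0]]
wrist_force: [-0.3, -0.3, -1.0]
gripper_width: 0.226
```

Request:
play_rows(
  deltas=[
    [0, 0, 0.03, 0, 0, 0, 10],
    [0, 0, 0.06, 0, 0, 0, 10],
    [0, 0, 0.06, 0, 0, 0, 10],
  ],
)

```text
time_s: 8.55
tcp_pos: [0.4845, -0.0106, 0.0655]
ee_rot: [[0.994, 0.114, 0.0], [0.114, -0.994, 0.0], [0.0, -0.0, -1.0]]
wrist_force: [0.4, -0.5, -0.9]
gripper_width: 0.226
```

Request:
play_rows(
  deltas=[
    [0, 0, 0.02, 0, 0, 0, 10],
    [0, 0, 0.04, 0, 0, 0, 10],
    [0, 0, 0.04, 0, 0, 0, 10],
  ],
)

```text
time_s: 8.85
tcp_pos: [0.4844, -0.0106, 0.0642]
ee_rot: [[0.994, 0.114, -0.0], [0.114, -0.994, -0.0], [-0.0, 0.0, -1.0]]
wrist_force: [-0.4, 0.1, -0.4]
gripper_width: 0.23
```

Request:
play_rows(
  deltas=[
    [0, 0, 0.02, 0, 0, 0, 10],
    [0, 0, 0.04, 0, 0, 0, 10],
    [0, 0, 0.04, 0, 0, 0, 10],
  ],
)

```text
time_s: 9.15
tcp_pos: [0.4843, -0.0107, 0.0632]
ee_rot: [[0.994, 0.114, -0.0], [0.114, -0.994, -0.0], [-0.0, 0.0, -1.0]]
wrist_force: [0.0, 0.4, -0.0]
gripper_width: 0.225
```

Request:
play_rows(
  deltas=[
    [0, 0, 0.02, 0, 0, 0, 10],
    [0, 0, 0.02, 0, 0, 0, 10],
    [0, 0, 0.02, 0, 0, 0, 10],
  ],
)

```text
time_s: 9.45
tcp_pos: [0.4845, -0.0106, 0.0629]
ee_rot: [[0.994, 0.114, 0.0], [0.114, -0.994, 0.0], [0.0, 0.0, -1.0]]
wrist_force: [-0.6, 0.1, 0.8]
gripper_width: 0.229
```

Request:
play_rows(
  deltas=[
    [0, 0, 0.02, 0, 0, 0, 10],
    [0, 0, 0.02, 0, 0, 0, 10],
    [0, 0, 0.02, 0, 0, 0, 10],
  ],
)

```text
time_s: 9.75
tcp_pos: [0.4844, -0.0106, 0.0627]
ee_rot: [[0.993, 0.114, 0.0], [0.114, -0.993, 0.0], [0.0, -0.0, -1.0]]
wrist_force: [-3.5, 0.8, 4.9]
gripper_width: 0.23
```

```bash
python3 - <<'E'
from h import *
s=r.sense(); print(s['wrist_force'],s['moment'],s['tcp_pos'])
d=snap('wrist','w3');W=wristcam(d,s);pickle.dump(W,open('w3.pkl','wb'))
i=cv2.imread('pics/w3.png')[:240];cv2.imwrite('pics/w3z.png',cv2.resize(i,None,fx=1.5,fy=1.5,interpolation=cv2.INTER_CUBIC))
t=[.6127,.0028,.121]
print(proj(W,place(t,[[0,-.17,.054],[0,.17,.054],[0,-.11,.054],[0,0,.054],[0,.11,.054],[-.045,-.15,.045],[-.045,.15,.045]]))*1.5)
E
```

```text
[-3.52375603  0.76470529  4.87137962] [0.0270306  0.46894434 0.04975869] [ 0.48442669 -0.0106284   0.06267303]
[[ 925.00264208  -38.29876289]
 [-157.0646473   -28.83817451]
 [ 733.35984645  -36.62321681]
 [ 382.78415386  -33.55810953]
 [  33.20061122  -30.50167669]
 [ 804.15668924  116.48812831]
 [ -35.33619317  123.30637602]]
```

View pics/w3z.png

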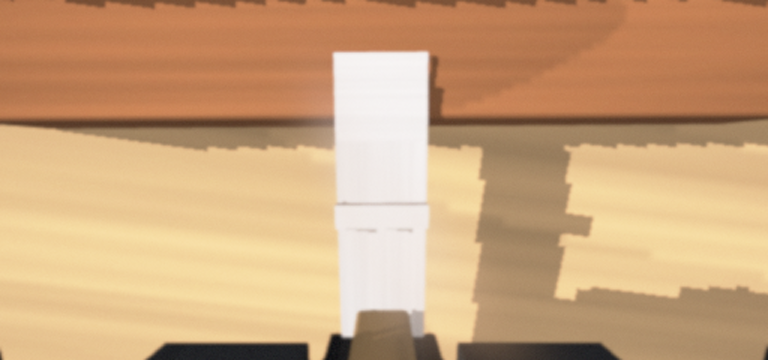

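Request:
play_rows(
  deltas=[
    [0, 0, -0.015, 0, 0, 0, 10],
    [0.2, 0, -0.015, 0, 0, 0, 10],
    [0.4, 0, -0.015, 0, 0, 0, 10],
    [0.6, 0, -0.015, 0, 0, 0, 10],
    [0.8, 0, -0.015, 0, 0, 0, 10],
    [1.0, 0, -0.015, 0, 0, 0, 10],
    [1.2, 0, -0.015, 0, 0, 0, 10],
    [1.2, 0, -0.015, 0, 0, 0, 10],
    [1.2, 0, -0.015, 0, 0, 0, 10],
  ],
)

```text
time_s: 10.7
tcp_pos: [0.5156, -0.0071, 0.0627]
ee_rot: [[0.994, 0.114, 0.002], [0.114, -0.994, 0.0], [0.002, -0.0, -1.0]]
wrist_force: [1.3, -0.2, 2.2]
gripper_width: 0.224
```

Request:
play_rows(
  deltas=[
    [0.08, 0, 0, 0, 0, 0, 10],
    [0.16, 0, 0, 0, 0, 0, 10],
    [0.24, 0, 0, 0, 0, 0, 10],
    [0.32, 0, 0, 0, 0, 0, 10],
    [0.32, 0, 0, 0, 0, 0, 10],
  ],
)

```text
time_s: 11.2
tcp_pos: [0.5216, -0.0065, 0.0629]
ee_rot: [[0.994, 0.114, -0.001], [0.114, -0.994, -0.0], [-0.001, 0.0, -1.0]]
wrist_force: [-3.5, -1.7, 5.5]
gripper_width: 0.222
```

Request:
play_rows(
  deltas=[
    [0.04, 0, 0, 0, 0, 0, 10],
    [0.08, 0, 0, 0, 0, 0, 10],
    [0.08, 0, 0, 0, 0, 0, 10],
  ],
)

```text
time_s: 11.5
tcp_pos: [0.5233, -0.0063, 0.0629]
ee_rot: [[0.994, 0.114, -0.002], [0.114, -0.994, -0.001], [-0.002, 0.0, -1.0]]
wrist_force: [-4.3, 0.0, 7.0]
gripper_width: 0.224
```

Request:
play_rows(
  deltas=[
    [0.04, 0, 0, 0, 0, 0, 10],
    [0.08, 0, 0, 0, 0, 0, 10],
    [0.08, 0, 0, 0, 0, 0, 10],
  ],
)

```text
time_s: 11.8
tcp_pos: [0.5253, -0.0061, 0.0629]
ee_rot: [[0.994, 0.114, -0.002], [0.114, -0.994, -0.001], [-0.002, 0.0, -1.0]]
wrist_force: [-3.1, -0.5, 6.7]
gripper_width: 0.227
```

Request:
play_rows(
  deltas=[
    [0, 0, -0.02, 0, 0, 0, 10],
    [0.04, 0, -0.02, 0, 0, 0, 10],
    [0.08, 0, -0.02, 0, 0, 0, 10],
    [0.08, 0, -0.02, 0, 0, 0, 10],
  ],
)

```text
time_s: 12.2
tcp_pos: [0.5281, -0.0056, 0.063]
ee_rot: [[0.994, 0.114, -0.0], [0.114, -0.994, -0.0], [-0.0, 0.0, -1.0]]
wrist_force: [-1.7, -0.1, 2.5]
gripper_width: 0.225
```

Request:
play_rows(
  deltas=[
    [0.04, 0, 0, 0, 0, 0, 10],
    [0.08, 0, 0, 0, 0, 0, 10],
    [0.08, 0, 0, 0, 0, 0, 10],
  ],
)

```text
time_s: 12.5
tcp_pos: [0.5304, -0.0053, 0.0629]
ee_rot: [[0.994, 0.114, 0.0], [0.114, -0.994, 0.0], [0.0, -0.0, -1.0]]
wrist_force: [-1.5, 0.1, 0.3]
gripper_width: 0.229
```

Request:
play_rows(
  deltas=[
    [0.04, 0, 0, 0, 0, 0, 10],
    [0.08, 0, 0, 0, 0, 0, 10],
    [0.08, 0, 0, 0, 0, 0, 10],
  ],
)

```text
time_s: 12.8
tcp_pos: [0.5317, -0.0052, 0.063]
ee_rot: [[0.994, 0.114, -0.001], [0.114, -0.994, -0.0], [-0.001, 0.0, -1.0]]
wrist_force: [-1.1, -0.7, 0.6]
gripper_width: 0.228
```

Request:
play_rows(
  deltas=[
    [0.03, 0, 0, 0, 0, 0, 10],
    [0.06, 0, 0, 0, 0, 0, 10],
    [0.06, 0, 0, 0, 0, 0, 10],
  ],
)

```text
time_s: 13.1
tcp_pos: [0.5322, -0.0053, 0.0631]
ee_rot: [[0.994, 0.113, -0.003], [0.113, -0.994, -0.0], [-0.003, 0.0, -1.0]]
wrist_force: [-5.6, -0.1, 4.5]
gripper_width: 0.225
```

Request:
play_rows(
  deltas=[
    [0.03, 0, 0, 0, 0, 0, 10],
    [0.06, 0, 0, 0, 0, 0, 10],
    [0.06, 0, 0, 0, 0, 0, 10],
  ],
)

```text
time_s: 13.4
tcp_pos: [0.5324, -0.0054, 0.0631]
ee_rot: [[0.994, 0.113, -0.005], [0.113, -0.994, -0.001], [-0.005, 0.0, -1.0]]
wrist_force: [-8.3, 0.2, 6.8]
gripper_width: 0.228
```

Mid foot: the TCP stopped at x=0.532 (nose about 24 mm past the rail) and the force rose to 8 N, so it's a jam. I'll draw back and try the left foot.

Request:
play_rows(
  deltas=[
    [-0.2, 0, -0.02, 0, 0, 0, 10],
    [-0.6, 0, -0.02, 0, 0, 0, 10],
    [-1.1, 0, -0.02, 0, 0, 0, 10],
    [-1.6, 0, -0.02, 0, 0, 0, 10],
    [-2.1, 0, -0.02, 0, 0, 0, 10],
    [-2.1, 0, -0.2, 0, 0, 0, 10],
    [-2.1, 0, -0.4, 0, 0, 0, 10],
    [-2.1, -0.8, -0.4, 0, 0, 0, 10],
    [-2.1, -2, -0.4, 0, 0, 0, 10],
    [-2.1, -3.2, -0.4, 0, 0, 0, 10],
    [-2.1, -4, -0.4, 0, 0, 0, 10],
    [-2.1, -4.4, -0.4, 0, 0, 0, 10],
  ],
)

```text
time_s: 14.6
tcp_pos: [0.4714, 0.1004, 0.0739]
ee_rot: [[0.993, 0.116, 0.002], [0.116, -0.993, 0.001], [0.002, -0.001, -1.0]]
wrist_force: [0.8, -0.8, -1.6]
gripper_width: 0.231
```

Request:
play_rows(
  deltas=[
    [0, 0, 0, 0, 0, 0, 10],
    [0, 0, -0.3, 0, 0, 0, 10],
    [0, 0, -0.8, 0, 0, 0, 10],
    [0, 0, -1.3, 0, 0, 0, 10],
    [0, 0, -1.6, 0, 0, 0, 10],
    [0, 0, -1.6, 0, 0, 0, 10],
    [0, 0, -1.6, 0, 0, 0, 10],
  ],
)

```text
time_s: 15.3
tcp_pos: [0.4702, 0.0979, 0.1131]
ee_rot: [[0.994, 0.113, -0.0], [0.113, -0.994, 0.0], [-0.0, -0.0, -1.0]]
wrist_force: [-0.5, -0.5, -0.3]
gripper_width: 0.227
```

```bash
python3 - <<'E'
from h import *
s=r.sense(); print(s['wrist_force'],s['tcp_pos'],s['ee_rot'].round(4))
d=snap('wrist','w4');W=wristcam(d,s);pickle.dump(W,open('w4.pkl','wb'))
i=cv2.imread('pics/w4.png')[:240];cv2.imwrite('pics/w4z.png',cv2.resize(i,None,fx=1.5,fy=1.5,interpolation=cv2.INTER_CUBIC))
t=[.6127,.0028,.121]
print(proj(W,place(t,[[0,0,.054],[0,.11,.054],[0,.11,.074],[-.045,-.15,.045],[-.045,.15,.045],[0,.15,.045]]))*1.5)
E
```

```text
[-0.46839846 -0.46559256 -0.25897042] [0.47023505 0.09794295 0.11312899] [[ 9.936e-01  1.127e-01 -2.000e-04]
 [ 1.127e-01 -9.936e-01  1.000e-04]
 [-2.000e-04 -1.000e-04 -1.000e+00]]
[[646.34924987   7.29422863]
 [381.07013792   9.92105426]
 [380.93236764  -5.70914232]
 [950.85351491 120.16301029]
 [294.83588265 126.28424079]
 [288.8589584   16.91697428]]
```

View pics/w4z.png

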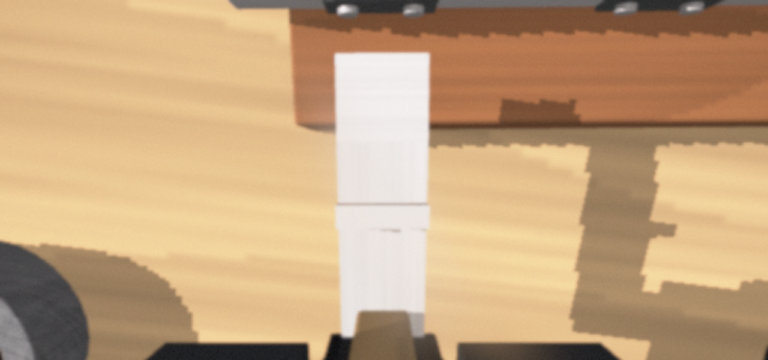

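Centred on the left strap: strap centre is at column 381 and nose centre at 382. The shim hasn't shifted in the grip. Lowering now.

Request:
play_rows(
  deltas=[
    [0, 0, 0.6, 0, 0, 0, 10],
    [0, 0, 1.2, 0, 0, 0, 10],
    [0, 0, 1.7, 0, 0, 0, 10],
    [0, 0, 1.9, 0, 0, 0, 10],
    [0, 0, 1.97, 0, 0, 0, 10],
    [0, 0, 1.99, 0, 0, 0, 10],
    [0, 0, 1.99, 0, 0, 0, 10],
    [0, 0, 1.99, 0, 0, 0, 10],
  ],
)

```text
time_s: 16.15
tcp_pos: [0.4707, 0.0987, 0.0639]
ee_rot: [[0.994, 0.114, 0.001], [0.114, -0.994, 0.001], [0.001, -0.0, -1.0]]
wrist_force: [-0.6, -0.4, -1.3]
gripper_width: 0.224
```

Request:
play_rows(
  deltas=[
    [0.2, 0, 0, 0, 0, 0, 10],
    [0.4, 0, 0, 0, 0, 0, 10],
    [0.6, 0, 0, 0, 0, 0, 10],
    [0.8, 0, 0, 0, 0, 0, 10],
    [1.0, 0, 0, 0, 0, 0, 10],
    [1.2, 0, 0, 0, 0, 0, 10],
    [1.35, 0, 0, 0, 0, 0, 10],
    [1.5, 0, 0, 0, 0, 0, 10],
    [1.5, 0, 0, 0, 0, 0, 10],
    [1.5, 0, 0, 0, 0, 0, 10],
  ],
)

```text
time_s: 17.15
tcp_pos: [0.5075, 0.1027, 0.0633]
ee_rot: [[0.994, 0.114, -0.0], [0.114, -0.994, -0.0], [-0.0, 0.0, -1.0]]
wrist_force: [-0.3, -0.1, -0.6]
gripper_width: 0.224
```

Request:
play_rows(
  deltas=[
    [0, 0, 0.02, 0, 0, 0, 10],
    [0.06, 0, 0.02, 0, 0, 0, 10],
    [0.12, 0, 0.02, 0, 0, 0, 10],
    [0.12, 0, 0.02, 0, 0, 0, 10],
  ],
)

```text
time_s: 17.55
tcp_pos: [0.511, 0.1032, 0.063]
ee_rot: [[0.994, 0.114, 0.001], [0.114, -0.994, 0.0], [0.001, -0.0, -1.0]]
wrist_force: [0.1, -0.6, -0.5]
gripper_width: 0.22
```

Request:
play_rows(
  deltas=[
    [0.04, 0, 0, 0, 0, 0, 10],
    [0.08, 0, 0, 0, 0, 0, 10],
    [0.12, 0, 0, 0, 0, 0, 10],
    [0.16, 0, 0, 0, 0, 0, 10],
    [0.16, 0, 0, 0, 0, 0, 10],
  ],
)

```text
time_s: 18.05
tcp_pos: [0.5149, 0.1036, 0.063]
ee_rot: [[0.994, 0.114, 0.0], [0.114, -0.994, 0.0], [0.0, -0.0, -1.0]]
wrist_force: [-0.5, -0.0, 0.8]
gripper_width: 0.227
```

Request:
play_rows(
  deltas=[
    [0.04, 0, 0, 0, 0, 0, 10],
    [0.08, 0, 0, 0, 0, 0, 10],
    [0.08, 0, 0, 0, 0, 0, 10],
  ],
)

```text
time_s: 18.35
tcp_pos: [0.5168, 0.1038, 0.063]
ee_rot: [[0.994, 0.114, 0.0], [0.114, -0.994, 0.0], [0.0, -0.0, -1.0]]
wrist_force: [-0.3, -0.7, 1.2]
gripper_width: 0.228
```

Request:
play_rows(
  deltas=[
    [0.04, 0, 0, 0, 0, 0, 10],
    [0.08, 0, 0, 0, 0, 0, 10],
    [0.08, 0, 0, 0, 0, 0, 10],
  ],
)

```text
time_s: 18.65
tcp_pos: [0.5188, 0.104, 0.063]
ee_rot: [[0.994, 0.114, 0.0], [0.114, -0.994, 0.0], [0.0, 0.0, -1.0]]
wrist_force: [-0.2, 0.4, 1.5]
gripper_width: 0.231
```

Request:
play_rows(
  deltas=[
    [0.04, 0, 0, 0, 0, 0, 10],
    [0.08, 0, 0, 0, 0, 0, 10],
    [0.08, 0, 0, 0, 0, 0, 10],
  ],
)

```text
time_s: 18.95
tcp_pos: [0.5208, 0.1043, 0.063]
ee_rot: [[0.994, 0.114, 0.0], [0.114, -0.994, 0.0], [0.0, -0.0, -1.0]]
wrist_force: [-0.9, -0.9, 2.3]
gripper_width: 0.23
```

Request:
play_rows(
  deltas=[
    [0.04, 0, 0, 0, 0, 0, 10],
    [0.08, 0, 0, 0, 0, 0, 10],
    [0.08, 0, 0, 0, 0, 0, 10],
  ],
)

```text
time_s: 19.25
tcp_pos: [0.5228, 0.1045, 0.063]
ee_rot: [[0.994, 0.114, 0.0], [0.114, -0.994, 0.0], [0.0, -0.0, -1.0]]
wrist_force: [-1.9, -0.7, 2.9]
gripper_width: 0.228
```

Request:
play_rows(
  deltas=[
    [0.04, 0, -0.01, 0, 0, 0, 10],
    [0.08, 0, -0.01, 0, 0, 0, 10],
    [0.08, 0, -0.01, 0, 0, 0, 10],
  ],
)

```text
time_s: 19.55
tcp_pos: [0.5248, 0.1048, 0.063]
ee_rot: [[0.994, 0.114, 0.0], [0.114, -0.994, 0.0], [0.0, -0.0, -1.0]]
wrist_force: [-0.6, 0.3, 0.5]
gripper_width: 0.231
```

Request:
play_rows(
  deltas=[
    [0.04, 0, 0, 0, 0, 0, 10],
    [0.08, 0, 0, 0, 0, 0, 10],
    [0.08, 0, 0, 0, 0, 0, 10],
  ],
)

```text
time_s: 19.85
tcp_pos: [0.5268, 0.105, 0.063]
ee_rot: [[0.994, 0.114, 0.0], [0.114, -0.994, 0.0], [0.0, -0.0, -1.0]]
wrist_force: [0.2, -0.1, -0.3]
gripper_width: 0.229
```

It passes the jam depth with no resistance, so the left foot takes the shim. I'll slide it on gently.

Request:
play_rows(
  deltas=[
    [0.06, 0, 0.01, 0, 0, 0, 10],
    [0.12, 0, 0.01, 0, 0, 0, 10],
    [0.18, 0, 0.01, 0, 0, 0, 10],
    [0.24, 0, 0.01, 0, 0, 0, 10],
    [0.3, 0, 0.01, 0, 0, 0, 10],
    [0.3, 0, 0.01, 0, 0, 0, 10],
  ],
)

```text
time_s: 20.45
tcp_pos: [0.5344, 0.1058, 0.063]
ee_rot: [[0.994, 0.114, 0.001], [0.114, -0.994, 0.0], [0.001, -0.0, -1.0]]
wrist_force: [-0.8, -0.7, 1.3]
gripper_width: 0.229
```

```bash
python3 - <<'E'
from h import *
s=r.sense(); print(s['wrist_force'],s['tcp_pos'])
d=snap('wrist','w5');W=wristcam(d,s);pickle.dump(W,open('w5.pkl','wb'))
i=cv2.imread('pics/w5.png')[:240];cv2.imwrite('pics/w5z.png',cv2.resize(i,None,fx=1.5,fy=1.5,interpolation=cv2.INTER_CUBIC))
E
```

```text
[-0.82666567 -0.6593494   1.32991837] [0.53437346 0.10584437 0.06299079]
```

View pics/w5z.png

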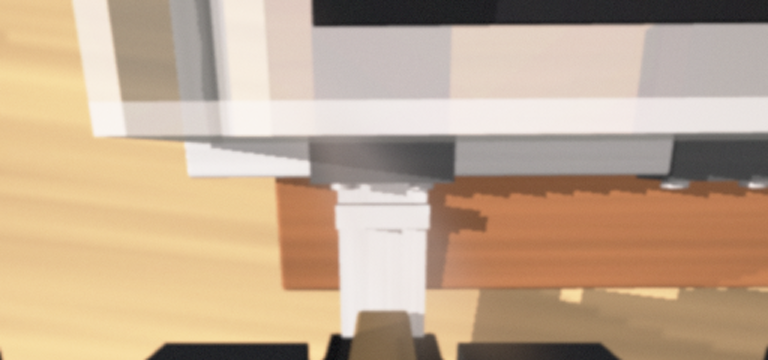

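The shim is centred under the left strap (shim column 382, strap 310–455). The stop, at row 204, is about 10 mm short of the rail.

Request:
play_rows(
  deltas=[
    [0.05, 0, 0, 0, 0, 0, 10],
    [0.1, 0, 0, 0, 0, 0, 10],
    [0.15, 0, 0, 0, 0, 0, 10],
    [0.2, 0, 0, 0, 0, 0, 10],
    [0.25, 0, 0, 0, 0, 0, 10],
    [0.25, 0, 0, 0, 0, 0, 10],
  ],
)

```text
time_s: 21.1
tcp_pos: [0.5405, 0.1065, 0.063]
ee_rot: [[0.994, 0.114, 0.0], [0.114, -0.994, 0.0], [0.0, -0.0, -1.0]]
wrist_force: [-1.5, -1.0, 2.5]
gripper_width: 0.227
```

Request:
play_rows(
  deltas=[
    [0.03, 0, 0, 0, 0, 0, 10],
    [0.06, 0, 0, 0, 0, 0, 10],
    [0.06, 0, 0, 0, 0, 0, 10],
  ],
)

```text
time_s: 21.4
tcp_pos: [0.5418, 0.1067, 0.063]
ee_rot: [[0.994, 0.114, 0.0], [0.114, -0.994, 0.0], [0.0, -0.0, -1.0]]
wrist_force: [-1.7, -0.0, 2.9]
gripper_width: 0.229
```

Request:
play_rows(
  deltas=[
    [0.03, 0, 0, 0, 0, 0, 10],
    [0.06, 0, 0, 0, 0, 0, 10],
    [0.06, 0, 0, 0, 0, 0, 10],
  ],
)

```text
time_s: 21.7
tcp_pos: [0.5433, 0.1068, 0.063]
ee_rot: [[0.994, 0.114, 0.0], [0.114, -0.994, -0.0], [0.0, 0.0, -1.0]]
wrist_force: [-1.8, -0.6, 3.9]
gripper_width: 0.228
```

Nose is now at about 48.5 mm. I'll go on in 1 mm steps until the stop touches.

Request:
play_rows(
  deltas=[
    [0.02, 0, -0.015, 0, 0, 0, 10],
    [0.04, 0, -0.015, 0, 0, 0, 10],
    [0.04, 0, -0.015, 0, 0, 0, 10],
  ],
)

```text
time_s: 22.0
tcp_pos: [0.5444, 0.107, 0.063]
ee_rot: [[0.994, 0.114, 0.0], [0.114, -0.994, 0.0], [0.0, -0.0, -1.0]]
wrist_force: [0.2, 0.5, -0.2]
gripper_width: 0.229
```

Request:
play_rows(
  deltas=[
    [0.02, 0, 0, 0, 0, 0, 10],
    [0.04, 0, 0, 0, 0, 0, 10],
    [0.04, 0, 0, 0, 0, 0, 10],
  ],
)

```text
time_s: 22.3
tcp_pos: [0.5445, 0.1069, 0.0631]
ee_rot: [[0.994, 0.114, -0.001], [0.114, -0.994, -0.0], [-0.001, 0.0, -1.0]]
wrist_force: [-3.0, 0.1, 1.8]
gripper_width: 0.231
```

Request:
play_rows(
  deltas=[
    [0.01, 0, 0, 0, 0, 0, 10],
    [0.02, 0, 0, 0, 0, 0, 10],
    [0.02, 0, 0, 0, 0, 0, 10],
  ],
)

```text
time_s: 22.6
tcp_pos: [0.5445, 0.1069, 0.0631]
ee_rot: [[0.994, 0.114, -0.002], [0.114, -0.994, -0.001], [-0.002, 0.0, -1.0]]
wrist_force: [-6.2, 1.0, 3.4]
gripper_width: 0.229
```

Request:
play_rows(
  deltas=[
    [-0.03, 0, 0, 0, 0, 0, 10],
    [-0.03, 0, 0, 0, 0, 0, 15],
    [-0.03, 0, 0, 0, 0, 0, 24],
    [-0.03, 0, 0, 0, 0, 0, 30],
    [-0.03, 0, 0, 0, 0, 0, 45],
    [-0.03, 0, 0, 0, 0, 0, 45],
    [-0.03, 0, 0, 0, 0, 0, 45],
    [-0.03, 0, 0, 0, 0, 0, 45],
  ],
)

```text
time_s: 23.4
tcp_pos: [0.545, 0.107, 0.0633]
ee_rot: [[0.994, 0.114, 0.0], [0.114, -0.994, 0.0], [0.0, -0.0, -1.0]]
wrist_force: [-0.7, 0.7, 0.4]
gripper_width: 0.508
```

```bash
python3 - <<'E'
from h import *
s=r.sense(); print(s['wrist_force'],s['tcp_pos'],s['gripper_width'])
d=snap('wrist','w6')
i=cv2.imread('pics/w6.png');cv2.imwrite('pics/w6z.png',cv2.resize(i,None,fx=1.5,fy=1.5,interpolation=cv2.INTER_CUBIC))
E
```

```text
[-0.7412369   0.65742063  0.39154661] [0.5450416  0.10704232 0.06330707] 0.5081048143470005
```

View pics/w6z.png

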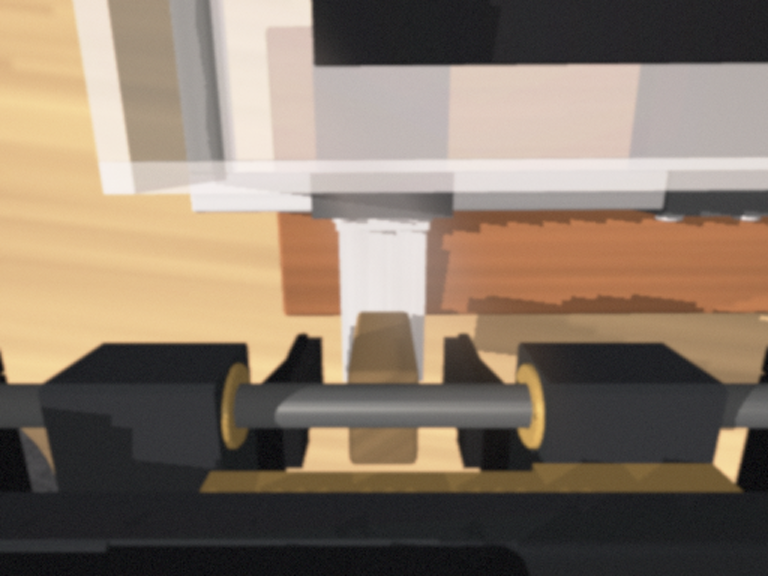

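It's released, with the stop (row 225) at the rail and the fingers clear on both sides. I'll retract straight up, then move back to check.

Request:
play_rows(
  deltas=[
    [0, 0, -0.5, 0, 0, 0, 50],
    [0, 0, -1.2, 0, 0, 0, 50],
    [0, 0, -2.2, 0, 0, 0, 50],
    [0, 0, -3.4, 0, 0, 0, 50],
    [0, 0, -4.5, 0, 0, 0, 50],
    [-0.6, 0, -4.5, 0, 0, 0, 50],
    [-1.4, 0, -4.5, 0, 0, 0, 50],
    [-2, 0, -4.5, 0, 0, 0, 50],
    [-2, 0, -4.5, 0, 0, 0, 50],
    [-2, 0, -4.5, 0, 0, 0, 50],
  ],
)

```text
time_s: 24.45
tcp_pos: [0.4958, 0.1016, 0.1769]
ee_rot: [[0.993, 0.114, 0.002], [0.114, -0.993, 0.001], [0.002, -0.0, -1.0]]
wrist_force: [0.2, -0.8, 0.4]
gripper_width: 0.573
```

```bash
python3 - <<'E'
from h import *
s=r.sense(); print(s['wrist_force'],s['tcp_pos'])
d=snap('wrist','w7');W=wristcam(d,s);pickle.dump(W,open('w7.pkl','wb'))
i=cv2.imread('pics/w7.png');cv2.imwrite('pics/w7z.png',cv2.resize(i[40:240,150:400],None,fx=3,fy=3,interpolation=cv2.INTER_CUBIC))
d=snap('side','s7'); i=cv2.imread('pics/s7.png');cv2.imwrite('pics/s7z.png',cv2.resize(i[110:260,180:400],None,fx=3,fy=3,interpolation=cv2.INTER_CUBIC))
t=[.6127,.0028,.121]; p=place(t,[[-.055,.11,0]])[0]
print(((proj(W,place([p[0],p[1],.121],[[-.015,.016,.051],[-.015,-.016,.051],[.015,.01,.106],[.015,-.01,.106],[.047,.016,.061],[.047,-.016,.061]]))-[150,40])*3).round(0))
E
```

```text
[ 0.18196159 -0.84986297  0.4017703 ] [0.49579868 0.10155001 0.17692133]
[[265. 321.]
 [371. 321.]
 [276. 225.]
 [360. 224.]
 [258. 100.]
 [375.  99.]]
```

View pics/w7z.png

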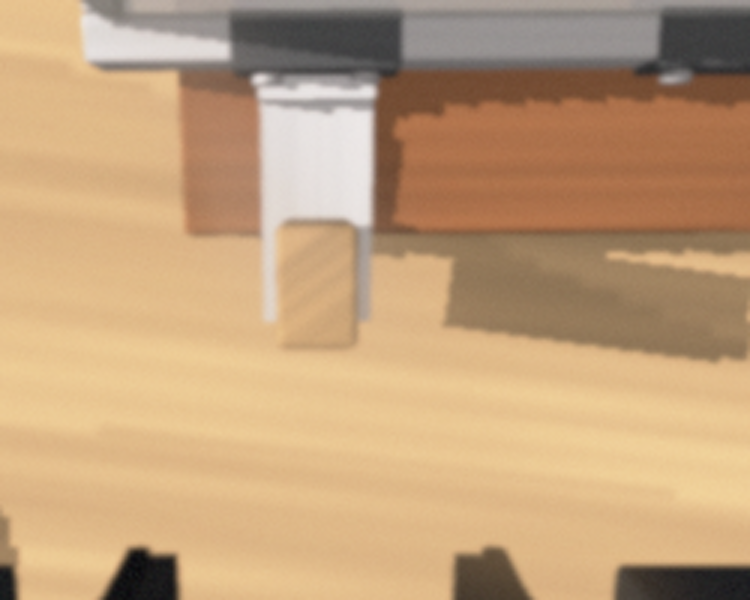

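View pics/s7z.png

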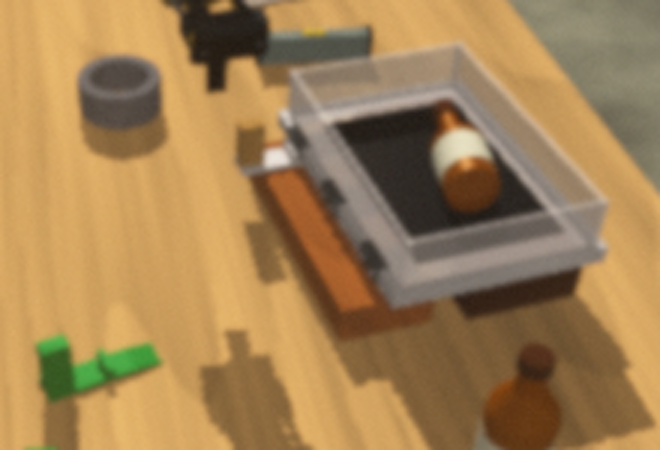

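The rear blade corners are at (265,321) and (368,320), against (265,321) and (371,321) predicted for the stop-on-rail pose. The shim lies flat and square, and the bystanders haven't moved.

```bash
python3 -c "
from station import r
print(r.finish_job(), r.sense()['time_s'])"
```

```text
the job is handed in; nothing more can be done
the job is handed in; nothing more can be done
```

The shim is in place under the left foot, with its stop against the rail, and the job is handed in. The hand-in gives no verdict, so success is judged only from my own checks.

- **Pick-up:** I took the silver shim with the wood grip and left the green and blue look-alikes alone.
- **Middle foot:** it jammed with the nose about 24 mm past the rail, at about 8 N of push. I drew it back without forcing it.
- **Left foot:** it passed the jam depth with almost no resistance. I slid it in until the stop met the rail, at about 6 N. I didn't need to try the right foot.
- **Last checks:** the nose is about 50 mm past the rail. In the last wrist picture, the rear blade corners are within 1 mm or so of where a centred, square, fully home shim would show. It lies flat on the sill, and the gripper is clear of everything.
- **Bystanders:** the tape roll, level and bottle look undisturbed in the last side picture, though I did not measure their positions again.
- **What disagreed:** the fitted tank pose missed the outer straps by 3 to 5 pixels in one wrist view. I lined up on the straps in the picture and the sill corners instead.

The last clock reading before the hand-in was about 24.5 s of the 72 s allowed.

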